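# Close the screw case and tuck its flap

## Task

Close the grey screw case on the bench: push its blue sprung flap over until it lies flat, then push the white ridge on it towards the steel lip until the flap's free edge is tucked fully home under the lip and stays shut by itself. Only push with the fingertips: do not lift or tip the case or shove it far across the bench, press gently, and leave the other things on the bench where they stand.

Things in the scene. Friction and masses are not known exactly. Their poses are not given: they have to be found in the camera images.
- case: Loose grey steel case full of screws, about 1.8 kg, 180 x 110 mm, walls 50 mm high. Origin: centre of its underside, on the bench. Its x axis points from the hinge end to the lip end, y across it (parallel to the hinge), z up. At start the x axis points roughly to the robot's left (world +y), up to 0.65 rad either way.
- lip (a point): Middle of the steel retaining lip where its flat underside begins: at (71, 0, 58.5) mm in the case frame. From here the flat lip runs 19 mm on to the case's end, 4 mm thick (top at 62.5 mm), over the full width; a flared lead-in reaches 8 mm back towards the hinge and rises to 67 mm. The flap's edge must go beneath it; coming down on top of it, the flap is stopped by it.
- flap (a joint): Hinge angle of the blue flap (rad): 0 lying flat on the case, about 1.57 upright, range 0 to 1.9. A light spring opens it (about 1 N at the free edge holds it flat) and it springs up if let go untucked; it starts at 1.25 to 1.6. Tucked, it rests up against the lip at about 0.03.
- flap_slide (a joint): How far the flap with its hinge has slid towards the lip in its slotted hinge (m): 0 at start, 0.028 fully home against its stop. It stays where it is put; about 4 N of friction must be overcome. The flap only passes down in front of the lip with the slide below about 0.008.
- hinge (a point): Middle of the flap's hinge axis (parallel to the case's y); at slide 0 it lies at (-80, 0, 54.5) mm in the case frame and it moves with the slide.
- flap_edge (a point): Middle of the flap's free edge, on the outer face (the upper one when flat), 134 mm from the hinge axis. The blue flap is a 108 mm wide, 4 mm thick plate; when flat its upper face is at 55 mm over the bench. Flat and not slid, the edge is 17 mm short of lip; fully home it is 11 mm past it.
- ridge (a point): Top edge, hinge side, middle, of the white ridge across the flap's outer face: the ridge is 70 mm long (along y), 6 mm thick, stands 10 mm proud; its hinge-side face is 92 mm from the hinge axis, and is the face to push on. When flat its top is 65 mm over the bench.
- jar: Amber glass jar with steel lid, 54 mm across, 75 mm high, loose beside the case, to be left alone. Origin: centre of its underside.
- tape: Green pocket tape measure, 70 x 36 x 62 mm, loose on the other side of the case, to be left alone. Origin: centre of its underside.
- mug: Blue mug, 76 mm across, 90 mm high, beyond the lip end, to be left alone. Origin: centre of its underside.
- driver: Red-handled screwdriver lying on the bench, to be left alone.
- paint: Steel paint can, 100 mm across, 120 mm high, to be left alone. Origin: centre of its underside.
- offcut: Wood offcut 140 x 50 x 25 mm, to be left alone. Origin: centre of its underside.
- wrench: Steel wrench lying on the bench, to be left alone.

How it is judged (in metres and radians):
At the end, for the whole second after the job is handed in: The flap is shut (below 0.07 rad) and slid over 23 of 28 mm, its edge 6 mm or more past the start of the lip's flat underside and beneath it, untouched; the case is level, at rest on the bench, within 70 mm of its start, each bystander within 40 mm of its start (value of joint flap below 0.07 rad and value of joint flap_slide above 0.023 m and x of flap_edge in the frame of lip above 0.006 m and z of flap_edge in the frame of lip below 0.002 m and angle between case's own z axis and vertical below 0.05 rad and height (world z) of case below 0.006 m and distance of case from where it was at the start of the episode below 0.07 m and linear speed of case below 0.02 m/s and distance of each of jar, tape, mug, driver, paint, offcut, wrench from where it was at the start of the episode below 0.04 m).
It fails at once if the case is lifted or tipped (height (world z) of case above 0.012 m or angle between case's own z axis and vertical above 0.15 rad).
It fails at once if the case is shoved more than 70 mm (distance of case from where it was at the start of the episode above 0.07 m).
It fails at once if the flap or case is pressed harder than 60 N (contact force between any of the fingers, the arm and case above 60 N).
It fails at once if a bystander is moved more than 40 mm or lifted (distance of any of jar, tape, mug, driver, paint, offcut, wrench from where it was at the start of the episode above 0.04 m or height (world z) of any of jar, tape, mug, driver, paint, offcut, wrench above 0.03 m).
It also fails if it takes over 38 s, if anything falls off the work surface, if the arm or the gripper's body presses on something with over 40 N, if the wrist force passes 120 N, or if a joint passes its speed limit or range.

## Robot

A 7-joint arm with a two-finger parallel gripper is mounted at the origin on the work surface. World frame = base frame: x ahead of the robot, y to its left, z up, the work surface at z = 0. Lengths are in m, angles in degrees, forces in N, time in s.
With the tool pointing down it reaches from about 0.425 to 0.875 m from the base axis. Payload 8.4 kg.
Tool frame: the origin (TCP) lies at the centre of the arm's flange, where the gripper is bolted on; the fingertips stand 173 mm ahead of it and the grasp point (between the pads) lies 155 mm ahead of it (manip.grip_depth is the distance from the TCP to the grasp point, in m); z points along the fingers, y is the direction in which the jaws open and shut (so a half turn about z gives the same grasp; the last joint's range is limited). The gripper opens to 85 mm and grips with 20 to 120 N. Pads are 22 mm wide; open, the fingers measure 114 mm over their backs; the gripper's body (76 mm by 85 mm) begins 54 mm behind the grasp point. The pads swing forward as they close: fully open they stand 13 mm farther back than shut.
Start: joints at [70.749, 19.091, 2.286, 83.961, -0.768, 76.965, -3.352], TCP at [0.152, -0.632, 0.405] pointing down, gripper open.
Joint ranges: [-147.57, 147.57], [-21.85, 119.76], [-74.77, 79.35], [14.55, 137.4], [-85.83, 265.84], [4.83, 119.75], [-152.11, 152.11]. Speed limits (degrees/s): [127.2, 127.2, 159.86, 159.86, 180, 180, 180].

## Interface

Orientations are given as a 3x3 rotation matrix whose columns are the frame's x, y, z axes.
In Python, from bench import manip, optics gives the robot as it stands. The module is installed in compiled form; this text tells all that it offers.
- The arm moves only by the tool send_rows, never from a script. Its argument "increments" is a list that holds one entry, the list of rows, each a list of 7 numbers: the opening, from 0 (shut) to 1 (fully open), then the shift along the tool's x, y, z in m, then the turn, a rotation vector about the tool's x, y, z in rad. A call has 1 to 20 rows; each row is the pose to reach, as a shift and turn from the pose commanded when the call began, along the tool's axes at that moment; what a row does not reach only later rows make up. A row lasts 1/10 s, in which the tool goes at most 50 mm and 8.59 degrees, less where a joint would pass 70% of its speed; a pose out of reach is approached as far as the arm can. A call with a gripper value outside its range is refused whole. The fingers move at their own pace and stop on an object; the grip force is fixed at half the most. Time passes only in rows, so rows that repeat a pose let the fingers close. It gives the time, the measured TCP pose, the force and the opening at its end, in the units of the state.
- manip.state(): the state, without advancing time (a new reading comes with each control period).
- optics.capture(name): name is "scene" or "side" or "wrist"; returns a dict with "frame" (480x640x3 uint8, blue, green, red), "range_z" (480x640 float32, m along the optical axis (not along the pixel's ray), 0 where there is no reading), "K" (3x3 intrinsics, pixels), "rvec" (rotation vector, rad) and "tvec" (3), from world to camera coordinates, as OpenCV has them. Camera axes: x right, y down, z forward; pixel columns grow to the right and rows downward; lengths in m; the calibration is good to about 2 mm. A picture is of the moment at which its call begins.
- manip.sign_off(): hands the job in, once; it reports no verdict.
Trained networks look in a picture, given as the dict that the camera call returned (one of the last four; its "shot" number tells which), for a name from the list of things; names that differ only in an ending like _2 or _b are one class to them, and where a whole thing is asked for, a point or a joint stands for the part that bears it (a point fixed in the world has none). Each returns a list of dicts, best first, with "confidence" (0 to 1); they miss things now and then, are a little off and sometimes report something else, mostly with a low value. They report only what shows in the picture. A call takes as long as a camera call.
- optics.trace(picture, label): "region" (480x640 bool, what is visible of it) and "position" ([column, row] in pixels, amid what is visible of it).
The state is a dict: "time": time; "q": joint angles; "joint_velocities": joint speeds; "tau": joint torques, N m; "ee_pos": TCP position; "ee_rot": TCP orientation; "ft_force": force on the tool from outside, world axes, zero at the start; "wrist_torque": the same for the moment, N m; "grip_width": finger opening in m.
Only numpy, scipy, OpenCV 4.12 (cv2) and the standard library are available. Lean on these libraries where they do the work, as an engineer would, in place of code of your own. Each camera call takes 0.05 s, during which the arm holds its last target.

## Working session

There is one attempt and no reset: what is moved stays moved. The work goes in short steps, Python scripts to look and compute and a tool call to move; the robot and the scene stay as the last step left them, time stands still between calls to the robot, and variables do not carry over. Pictures are saved under pics/ and viewed, and the job is handed in when it is done.

Besides the shell and the picture viewer there is one more tool, called after "Call:" by a JSON object that holds its "name" and its "arguments". send_rows: Moves the arm, as the interface text tells. Its arguments: {"type":"object","properties":{"increments":{"type":"array"}},"required":["increments"]}

```bash
mkdir -p pics; cat > h.py <<'E'
import numpy as np, cv2
from bench import manip, optics
def world(p,mask=None):
    K=p["K"];R=cv2.Rodrigues(np.array(p["rvec"],float))[0];t=np.array(p["tvec"],float).reshape(3)
    z=p["range_z"];v,u=np.mgrid[0:480,0:640]
    c=np.stack([(u-K[0,2])/K[0,0]*z,(v-K[1,2])/K[1,1]*z,z],-1)
    w=(c-t)@R
    w[z<=0]=np.nan
    return w
E
python3 - <<'E'
from h import *
s=manip.state();print({k:np.round(v,3) for k,v in s.items()})
for n in["scene","side"]:
    p=optics.capture(n);cv2.imwrite(f"pics/{n}0.png",p["frame"]);w=world(p)
    for l in["case","flap","lip","ridge","flap_edge","hinge","jar","tape","mug","driver","paint","offcut","wrench"]:
        for d in optics.trace(p,l)[:1]:
            m=d["region"];q=w[m];q=q[~np.isnan(q[:,0])]
            print(n,l,round(d["confidence"],2),np.round(d["position"]),m.sum(),np.round(np.median(q,0),3) if len(q) else None,np.round(np.percentile(q,2,axis=0),3) if len(q) else None,np.round(np.percentile(q,98,axis=0),3) if len(q) else None)
E
```

```text
{'time': np.float64(0.0), 'q': array([70.75 , 19.13 ,  2.284, 84.016, -0.768, 76.967, -3.352]), 'joint_velocities': array([ 0.027,  0.061,  0.075,  0.034, -0.034,  0.068,  0.053]), 'tau': array([-1.0000e-03, -6.5855e+01,  1.3650e+00, -4.0555e+01,  1.7000e-02,
        1.3000e-02,  0.0000e+00]), 'ee_pos': array([ 0.152, -0.632,  0.404]), 'ee_rot': array([[ 0.972,  0.235, -0.   ],
       [ 0.235, -0.972,  0.002],
       [-0.   , -0.002, -1.   ]]), 'ft_force': array([-0.522, -0.115, -0.052]), 'wrist_torque': array([-0.006, -0.003,  0.023]), 'grip_width': np.float64(0.086)}
scene case 0.8 [335. 234.] 4162 [ 0.527 -0.012  0.036] [ 0.44  -0.095  0.003] [0.61  0.085 0.175]
scene flap 0.64 [303. 210.] 546 [ 0.576 -0.07   0.153] [ 0.379 -0.175  0.   ] [ 0.61  -0.042  0.191]
scene lip 0.83 [335. 237.] 4357 [ 0.528 -0.013  0.037] [ 0.439 -0.099  0.003] [0.61  0.086 0.186]
scene ridge 0.75 [302. 211.] 512 [ 0.578 -0.07   0.154] [ 0.397 -0.167  0.001] [ 0.61  -0.042  0.191]
scene flap_edge 0.72 [301. 212.] 413 [ 0.582 -0.068  0.155] [ 0.531 -0.101  0.074] [ 0.611 -0.042  0.192]
scene hinge 0.94 [3
[... 1344 characters left out ...]
] [0.615 0.124 0.078]
side jar 0.63 [281. 274.] 651 [0.586 0.109 0.056] [0.569 0.077 0.007] [0.617 0.124 0.078]
side tape 0.68 [391. 261.] 498 [ 0.393 -0.069  0.057] [ 0.371 -0.104  0.009] [ 0.425 -0.053  0.066]
side mug 0.8 [325. 318.] 1542 [0.451 0.16  0.054] [0.411 0.116 0.004] [0.482 0.211 0.092]
side driver 0.51 [334. 161.] 253 [ 0.748 -0.373  0.021] [ 0.644 -0.398  0.008] [ 0.809 -0.339  0.03 ]
side paint 0.68 [165. 391.] 3336 [0.585 0.48  0.115] [0.559 0.431 0.012] [0.645 0.52  0.123]
side offcut 0.76 [428. 190.] 837 [ 0.43  -0.399  0.025] [ 0.371 -0.456  0.003] [ 0.492 -0.348  0.03 ]
side wrench 0.78 [384. 157.] 292 [ 0.612 -0.48   0.008] [ 0.538 -0.533 -0.001] [ 0.68  -0.433  0.014]
```

```bash
python3 - <<'E'
import cv2,numpy as np
a=cv2.imread("pics/scene0.png")[150:330,230:470];b=cv2.imread("pics/side0.png")[150:350,230:470]
cv2.imwrite("pics/c0.png",np.vstack([cv2.resize(a,(540,300)),cv2.resize(b,(540,300))]))
E
python3 - <<'E'
import sys;sys.path.insert(0,'.')
from h import *
# fit: side flap plane; case walls
p=optics.capture("side");w=world(p);m=optics.trace(p,"flap")[0]["region"]
m=cv2.erode(m.astype(np.uint8),np.ones((3,3)))>0
q=w[m];q=q[~np.isnan(q[:,0])];q=q[(q[:,2]>.07)]
c=np.median(q,0);
for _ in range(5):
    U,S,V=np.linalg.svd(q-q.mean(0),full_matrices=False);n=V[2];d=abs((q-q.mean(0))@n);q=q[d<max(.003,2*d.std())] if d.max()>.012 else q
print("n",n,"mean",q.mean(0),len(q),d.std())
# rim top points, both cams
for nm in["scene","side"]:
    p2=optics.capture(nm);w2=world(p2)
    m2=(optics.trace(p2,"case")[0]["region"])&(w2[...,2]>.045)&(w2[...,2]<.070)
    q2=w2[m2];r=cv2.minAreaRect((q2[:,:2]*1000).astype(np.float32));print(nm,r,len(q2),np.round(cv2.boxPoints(r)))
    m3=m2&(w2[...,2]>.058);print(m3.sum(),np.round(np.median(w2[m3],0),3)); r=cv2.minAreaRect((w2[m3][:,:2]*1000).astype(np.float32));print(r)
E
```

```text
Traceback (most recent call last):
IndexError: list index out of range
```

View pics/c0.png

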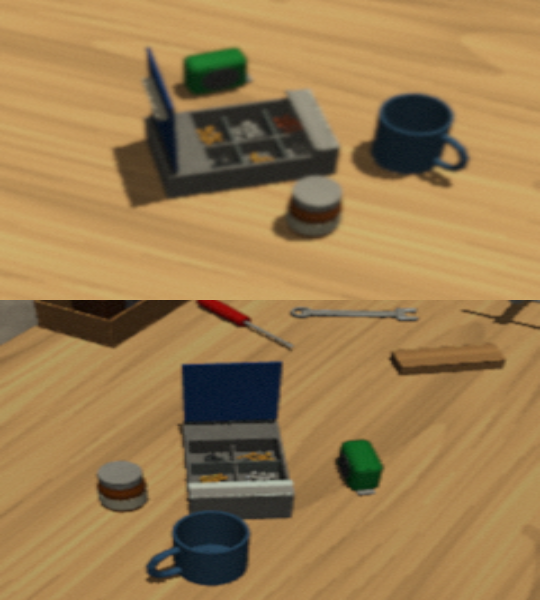

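The flap stands near-upright at the case's far (-y) end and the lip is at the +y end. The jar is on the +x side, the tape on the -x side and the mug beyond the lip. The detector missed the flap this time, so I'll retry.

```bash
cat > fit.py <<'E'
from h import *
for nm in["side","scene"]:
    p=optics.capture(nm);w=world(p)
    f=p["frame"].astype(int)
    near=(np.hypot(w[...,0]-.527,w[...,1]+.01)<.16)
    fl=near&(w[...,2]>.085)&(w[...,1]<-.03)&(w[...,2]<.2)
    q=w[fl];
    for _ in range(4):
        mu=q.mean(0);V=np.linalg.svd(q-mu,full_matrices=False)[2];d=abs((q-mu)@V[2]);q=q[d<.006]
    n=V[2]*np.sign(V[2][1]);print(nm,"flap n",np.round(n,3),"mean",np.round(mu,3),len(q),"yaw of n",np.degrees(np.arctan2(n[1],n[0])),"zmax",np.percentile(q[:,2],99))
    m2=near&(w[...,2]>.046)&(w[...,2]<.072)&(w[...,1]>-.115)
    # exclude tape/jar
    for l in["jar","tape","mug"]:
        for d in optics.trace(p,l)[:1]:
            m2&=~(cv2.dilate(d["region"].astype(np.uint8),np.ones((5,5)))>0)
    q2=w[m2];r=cv2.minAreaRect((q2[:,:2]*1000).astype(np.float32));print(r,len(q2),np.round(cv2.boxPoints(r)).tolist())
    m3=m2&(w[...,2]>.0585)&(w[...,1]>.02);r=cv2.minAreaRect((w[m3][:,:2]*1000).astype(np.float32));print("lip",m3.sum(),r,np.round(np.median(w[m3],0),3),np.round(cv2.boxPoints(r)).tolist())
E
python3 fit.py
```

```text
side flap n [-0.585  0.811  0.008] mean [ 0.564 -0.075  0.141] 1400 yaw of n 125.77507886323512 zmax 0.19063429373425125
((516.4195556640625, -9.46142578125), (109.8915023803711, 179.376708984375), 35.67003631591797) 1462 [[419.0, 31.0], [524.0, -114.0], [613.0, -50.0], [509.0, 95.0]]
lip 483 ((474.4156799316406, 50.59489440917969), (108.53831481933594, 31.15359115600586), 37.15366744995117) [0.476 0.053 0.064] [[422.0, 30.0], [441.0, 5.0], [527.0, 71.0], [508.0, 96.0]]
scene flap n [-0.605  0.796 -0.011] mean [ 0.578 -0.067  0.156] 370 yaw of n 127.25347562239084 zmax 0.19226014267904457
((519.356689453125, -9.355072021484375), (116.77955627441406, 181.49371337890625), 35.5955810546875) 1383 [[419.0, 30.0], [525.0, -117.0], [620.0, -49.0], [514.0, 98.0]]
lip 418 ((474.2945251464844, 52.4749641418457), (115.50138854980469, 28.75956153869629), 35.394832611083984) [0.48  0.056 0.064] [[419.0, 31.0], [436.0, 7.0], [530.0, 74.0], [513.0, 98.0]]
```

```bash
cat > rel.py <<'E'
from h import *
C=np.array([.517,-.0095]);YAW=np.radians(126)
ex=np.array([np.cos(YAW),np.sin(YAW)]);ey=np.array([-ex[1],ex[0]])
def pose():
    s=manip.state();P=s["ee_pos"];R=s["ee_rot"]
    d=P[:2]-C
    print("t",s["time"],"front x,y,tip z (mm, case):",np.round(1000*np.array([d@ex+.011,d@ey,P[2]-.173]),1),"F",np.round(s["ft_force"],1),"yaw",np.degrees(np.arctan2(R[1,0],R[0,0])),"w",s["grip_width"],"tilt",np.round(R[2],3))
    return s
def shift(fx,y,z,s):
    t=np.r_[C+ex*(fx-11)/1000+ey*y/1000,z/1000+.173]
    return np.round(s["ee_rot"].T@(t-s["ee_pos"]),4)
E
python3 - <<'E'
from rel import *
s=pose();print(shift(-125,0,200,s),shift(-125,0,130,s))
E
```

```text
t 1.9 front x,y,tip z (mm, case): [-278.2  660.7  231.7] F [ 0.9 -0.1 -0.3] yaw 13.566642807813443 w 0.08551416496744357 tilt [ 0. -0. -1.]
[ 0.5522 -0.3938  0.0317] [ 0.5522 -0.3938  0.1017]
```

Call:
{"name": "send_rows", "arguments": {"increments": [[[0,0.032,-0.023,0.002,0,0,-0.12],[0,0.064,-0.046,0.004,0,0,-0.24],[0,0.096,-0.069,0.006,0,0,-0.36],[0,0.128,-0.092,0.008,0,0,-0.48],[0,0.16,-0.115,0.01,0,0,-0.6],[0,0.192,-0.138,0.012,0,0,-0.72],[0,0.224,-0.161,0.014,0,0,-0.84],[0,0.256,-0.184,0.016,0,0,-0.96],[0,0.288,-0.207,0.018,0,0,-1.08],[0,0.32,-0.23,0.02,0,0,-1.2],[0,0.352,-0.253,0.022,0,0,-1.32],[0,0.384,-0.276,0.024,0,0,-1.44],[0,0.416,-0.299,0.026,0,0,-1.56],[0,0.448,-0.322,0.028,0,0,-1.68],[0,0.48,-0.345,0.03,0,0,-1.8],[0,0.515,-0.37,0.032,0,0,-1.9],[0,0.552,-0.394,0.032,0,0,-1.962],[0,0.552,-0.394,0.032,0,0,-1.962],[0,0.552,-0.394,0.032,0,0,-1.962],[0,0.552,-0.394,0.032,0,0,-1.962]]]}}

```text
time: 3.9
ee_pos: [0.5963, -0.1204, 0.3726]
ee_rot: [[-0.586, 0.81, -0.001], [0.81, 0.586, -0.001], [-0.0, -0.001, -1.0]]
ft_force: [0.2, -0.6, -0.1]
grip_width: -0.0001
```

```bash
python3 - <<'E'
from rel import *
s=pose();print(shift(-125,0,128,s))
a=optics.capture("scene")["frame"][130:310,230:470];b=optics.capture("side")["frame"][150:330,230:470]
cv2.imwrite("pics/c1.png",np.vstack([cv2.resize(a,(400,300)),cv2.resize(b,(400,300))]))
E
```

```text
t 3.9 front x,y,tip z (mm, case): [-125.3    1.1  199.6] F [ 0.2 -0.6 -0.1] yaw 125.87986656648998 w -5.587829640484166e-05 tilt [-0.    -0.001 -1.   ]
[0.0004 0.0011 0.0716]
```

View pics/c1.png

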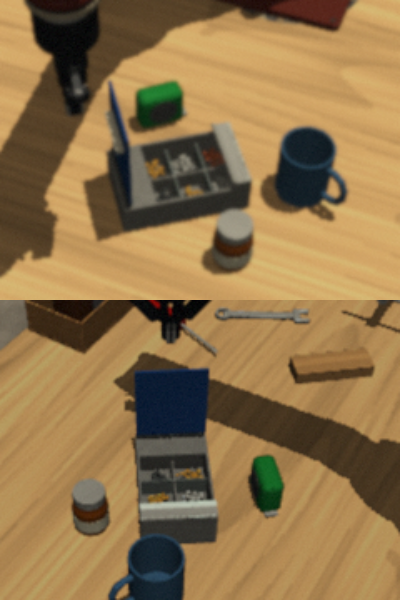

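The fingers are shut and centred behind the flap, clear of everything. Next I'll go down and push the flap partway over.

Call:
{"name": "send_rows", "arguments": {"increments": [[[0,0,0.001,0.036,0,0,0],[0,0,0.001,0.072,0,0,0],[0,0.01,0.001,0.072,0,0,0],[0,0.02,0.001,0.072,0,0,0],[0,0.026,0.001,0.072,0,0,0],[0,0.03,0.001,0.073,0,0,0],[0,0.034,0.001,0.073,0,0,0],[0,0.038,0.001,0.074,0,0,0],[0,0.042,0.001,0.075,0,0,0],[0,0.046,0.001,0.076,0,0,0],[0,0.05,0.001,0.077,0,0,0],[0,0.054,0.001,0.078,0,0,0],[0,0.058,0.001,0.079,0,0,0],[0,0.062,0.001,0.08,0,0,0],[0,0.066,0.001,0.081,0,0,0],[0,0.07,0.001,0.081,0,0,0],[0,0.073,0.001,0.081,0,0,0],[0,0.073,0.001,0.081,0,0,0]]]}}

```text
time: 5.8
ee_pos: [0.5544, -0.0593, 0.2918]
ee_rot: [[-0.588, 0.809, -0.0], [0.809, 0.588, 0.0], [0.0, -0.0, -1.0]]
ft_force: [0.7, 0.8, 0.5]
grip_width: 0.0001
```

```bash
python3 - <<'E'
from rel import *
s=pose()
for th in range(66,-1,-6):
    t=np.radians(th);x=-80+70*np.cos(t);z=54.7+70*np.sin(t);print(th,shift(x,0,z,s))
a=optics.capture("scene")["frame"][130:310,230:470];b=optics.capture("side")["frame"][150:330,230:470]
cv2.imwrite("pics/c2.png",np.vstack([cv2.resize(a,(400,300)),cv2.resize(b,(400,300))]))
E
```

```text
t 5.8 front x,y,tip z (mm, case): [-51.2  -1.  118.8] F [0.7 0.8 0.5] yaw 126.00659349541046 w 8.5000026950349e-05 tilt [ 0. -0. -1.]
66 [-0.0003 -0.001   0.0001]
60 [ 0.0062 -0.001   0.0035]
54 [ 0.0124 -0.001   0.0074]
48 [ 0.0181 -0.001   0.0121]
42 [ 0.0232 -0.001   0.0172]
36 [ 0.0279 -0.001   0.0229]
30 [ 0.0318 -0.001   0.0291]
24 [ 0.0352 -0.001   0.0356]
18 [ 0.0378 -0.001   0.0424]
12 [ 0.0397 -0.001   0.0495]
6 [ 0.0408 -0.001   0.0568]
0 [ 0.0412 -0.001   0.0641]
```

View pics/c2.png

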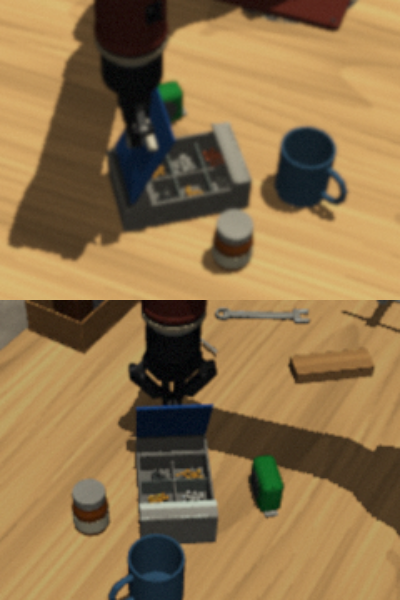

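The flap is leaning about 25° forward, the case hasn't moved and the force is tiny. I'll follow the arc down.

Call:
{"name": "send_rows", "arguments": {"increments": [[[0,0.003,-0.001,0.002,0,0,0],[0,0.006,-0.001,0.0035,0,0,0],[0,0.009,-0.001,0.0055,0,0,0],[0,0.0125,-0.001,0.0075,0,0,0],[0,0.018,-0.001,0.012,0,0,0],[0,0.023,-0.001,0.017,0,0,0],[0,0.028,-0.001,0.023,0,0,0],[0,0.032,-0.001,0.029,0,0,0],[0,0.035,-0.001,0.0355,0,0,0],[0,0.0365,-0.001,0.039,0,0,0],[0,0.038,-0.001,0.0425,0,0,0],[0,0.039,-0.001,0.046,0,0,0],[0,0.04,-0.001,0.05,0,0,0],[0,0.0405,-0.001,0.053,0,0,0],[0,0.041,-0.001,0.057,0,0,0],[0,0.041,-0.001,0.059,0,0,0],[0,0.041,-0.001,0.06,0,0,0],[0,0.041,-0.001,0.061,0,0,0],[0,0.041,-0.001,0.061,0,0,0]]]}}

```text
time: 7.8
ee_pos: [0.5297, -0.0271, 0.2307]
ee_rot: [[-0.587, 0.809, -0.0], [0.809, 0.587, 0.0], [0.0, -0.0, -1.0]]
ft_force: [0.9, 0.6, 0.7]
grip_width: 0.0002
```

```bash
python3 - <<'E'
from rel import *
s=pose()
a=optics.capture("scene")["frame"][130:310,230:470];b=optics.capture("side")["frame"][150:330,230:470]
cv2.imwrite("pics/c3.png",np.vstack([cv2.resize(a,(400,300)),cv2.resize(b,(400,300))]))
E
```

```text
t 7.8 front x,y,tip z (mm, case): [-10.7   0.1  57.7] F [0.9 0.6 0.7] yaw 125.97697247617563 w 0.0001518260607662366 tilt [ 0. -0. -1.]
```

View pics/c3.png

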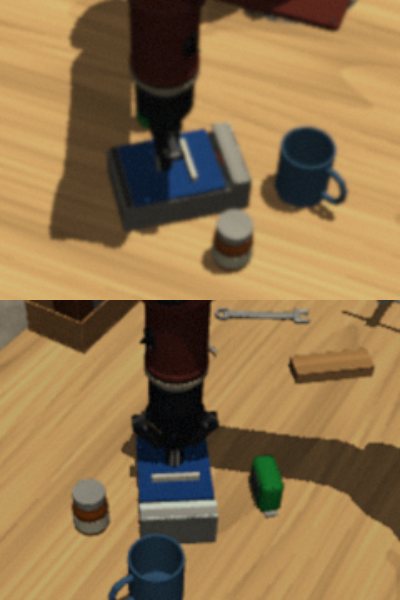

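The flap is nearly flat, in front of the lip, with the ridge ahead of the fingers. I'll press down gently until I feel the stop.

Call:
{"name": "send_rows", "arguments": {"increments": [[[0,0,0,0.001,0,0,0],[0,0,0,0.002,0,0,0],[0,0,0,0.0025,0,0,0],[0,0,0,0.003,0,0,0],[0,0,0,0.003,0,0,0]]]}}

```text
time: 8.4
ee_pos: [0.5298, -0.0271, 0.2281]
ee_rot: [[-0.588, 0.809, 0.0], [0.809, 0.588, -0.0], [-0.0, 0.0, -1.0]]
ft_force: [-2.5, 0.3, 6.0]
grip_width: -0.0
```

Call:
{"name": "send_rows", "arguments": {"increments": [[[0,0.003,0,0,0,0,0],[0,0.006,0,0,0,0,0],[0,0.009,0,0,0,0,0],[0,0.012,0,0,0,0,0],[0,0.015,0,0,0,0,0],[0,0.018,0,0,0,0,0],[0,0.02,0,0,0,0,0],[0,0.022,0,0,0,0,0],[0,0.024,0,0,0,0,0],[0,0.026,0,0,0,0,0],[0,0.028,0,0,0,0,0],[0,0.03,0,0,0,0,0]]]}}

```text
time: 9.6
ee_pos: [0.5121, -0.0029, 0.2279]
ee_rot: [[-0.587, 0.809, 0.001], [0.809, 0.587, -0.0], [-0.001, 0.0, -1.0]]
ft_force: [3.3, -3.7, 6.4]
grip_width: -0.0002
```

```bash
python3 - <<'E'
from rel import *
s=pose()
a=optics.capture("scene")["frame"][130:310,230:470];b=optics.capture("side")["frame"][150:330,230:470]
cv2.imwrite("pics/c4.png",np.vstack([cv2.resize(a,(400,300)),cv2.resize(b,(400,300))]))
E
```

```text
t 9.6 front x,y,tip z (mm, case): [19.2  0.  54.9] F [ 3.3 -3.7  6.4] yaw 125.96876354204974 w -0.00015965788303403818 tilt [-0.001  0.    -1.   ]
```

View pics/c4.png

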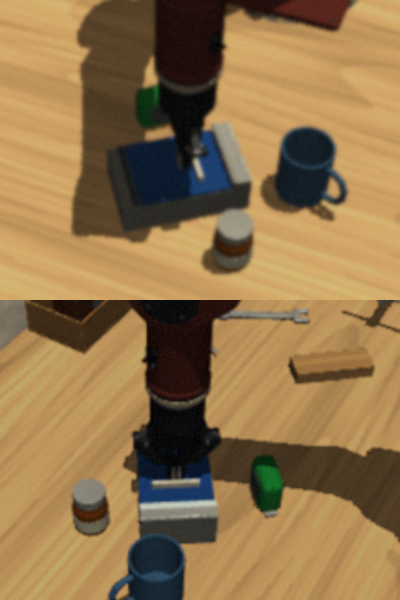

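The fingers are pushing the ridge with about 5 N. The flap is starting to slide and the case hasn't visibly moved. I'll carry on to the stop.

Call:
{"name": "send_rows", "arguments": {"increments": [[[0,0.002,0,0,0,0,0],[0,0.004,0,0,0,0,0],[0,0.006,0,0,0,0,0],[0,0.008,0,0,0,0,0],[0,0.01,0,0,0,0,0],[0,0.012,0,0,0,0,0],[0,0.014,0,0,0,0,0],[0,0.015,0,0,0,0,0],[0,0.016,0,0,0,0,0],[0,0.017,0,0,0,0,0],[0,0.018,0,0,0,0,0],[0,0.018,0,0,0,0,0]]]}}

```text
time: 10.9
ee_pos: [0.5015, 0.0118, 0.2279]
ee_rot: [[-0.588, 0.809, 0.0], [0.809, 0.588, -0.0], [-0.0, 0.0, -1.0]]
ft_force: [2.6, -2.8, 6.1]
grip_width: 0.0005
```

```bash
python3 - <<'E'
from rel import *
s=pose()
p=optics.capture("scene");w=world(p)
a=p["frame"][130:310,230:470];b=optics.capture("side")["frame"][150:330,230:470]
cv2.imwrite("pics/c5.png",np.vstack([cv2.resize(a,(400,300)),cv2.resize(b,(400,300))]))
E
```

```text
t 10.9 front x,y,tip z (mm, case): [37.3 -0.  54.9] F [ 2.6 -2.8  6.1] yaw 125.9809413112793 w 0.00048481581610045716 tilt [-0.  0. -1.]
```

View pics/c5.png

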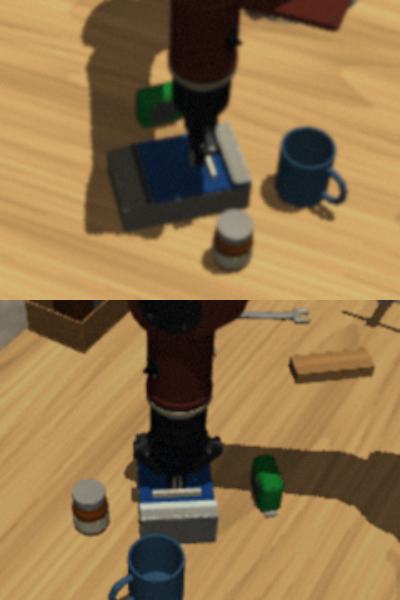

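It's tucking in and the sliding force is still about 4 N. I'll go on in small steps until the force rises at the stop.

Call:
{"name": "send_rows", "arguments": {"increments": [[[0,0.001,0,0,0,0,0],[0,0.002,0,0,0,0,0],[0,0.003,0,0,0,0,0],[0,0.0035,0,0,0,0,0],[0,0.0035,0,0,0,0,0]]]}}

```text
time: 11.5
ee_pos: [0.5, 0.0135, 0.228]
ee_rot: [[-0.587, 0.81, 0.002], [0.81, 0.587, -0.001], [-0.002, 0.001, -1.0]]
ft_force: [5.4, -7.3, 2.7]
grip_width: -0.0002
```

Call:
{"name": "send_rows", "arguments": {"increments": [[[0,0.0007,0,0,0,0,0],[0,0.0015,0,0,0,0,0],[0,0.0015,0,0,0,0,0]]]}}

```text
time: 11.8
ee_pos: [0.4991, 0.0147, 0.2279]
ee_rot: [[-0.587, 0.81, 0.002], [0.81, 0.587, -0.001], [-0.002, 0.001, -1.0]]
ft_force: [6.6, -7.9, 2.6]
grip_width: 0.0001
```

The force more than doubled to about 10 N, which means the stop. I'll back off, lift and look.

Call:
{"name": "send_rows", "arguments": {"increments": [[[0,-0.003,0,0,0,0,0],[0,-0.006,0,-0.003,0,0,0],[0,-0.008,0,-0.01,0,0,0],[0,-0.01,0,-0.03,0,0,0],[0,-0.03,0,-0.06,0,0,0],[0,-0.07,0,-0.1,0,0,0],[0,-0.11,0,-0.13,0,0,0],[0,-0.15,0,-0.15,0,0,0],[0,-0.19,0,-0.15,0,0,0],[0,-0.2,0,-0.15,0,0,0],[0,-0.2,0,-0.15,0,0,0]]]}}

```text
time: 12.9
ee_pos: [0.6161, -0.1475, 0.3767]
ee_rot: [[-0.586, 0.811, -0.002], [0.811, 0.586, 0.001], [0.002, -0.001, -1.0]]
ft_force: [-0.8, 0.5, 0.4]
grip_width: 0.0001
```

```bash
cat > chk.py <<'E'
from rel import *
s=pose()
ims=[]
for nm in["scene","side"]:
    p=optics.capture(nm);w=world(p);f=p["frame"]
    ims.append(f[130:310,230:470] if nm=="scene" else f[150:330,230:470])
    d=w[...,:2]-C;X=d@ex*1000;Y=d@ey*1000;Z=w[...,2]*1000
    on=(abs(X)<110)&(abs(Y)<60)&(Z>40)
    q=(np.stack([w[...,0],w[...,1]],-1)[on]*1000).astype(np.float32);print(nm,cv2.minAreaRect(q))
    b=f.astype(int);blue=on&(b[...,0]>b[...,2]*1.6)&(b[...,0]>50)&(abs(Y)<35)
    print("blue x range",np.percentile(X[blue],[1,99]),"z",np.percentile(Z[blue],[2,50,98]))
    for lo in range(-70,70,20):
        k=blue&(X>lo)&(X<lo+20)
        if k.sum()>5:print(lo,k.sum(),np.median(Z[k]).round(1))
    wh=on&(b.min(-1)>120)&(Z>55)&(abs(Y)<30)&(X<55)&(X>0)
    if wh.any():print("white x",np.percentile(X[wh],[2,50,98]),"z",np.median(Z[wh]))
    for l in["jar","tape","mug"]:
        for o in optics.trace(p,l)[:1]:
            print(l,np.round(np.nanmedian(w[o["region"]],0),3))
cv2.imwrite("pics/c6.png",np.vstack([cv2.resize(i,(533,300) if 0 else (400,300),interpolation=cv2.INTER_CUBIC) for i in ims]))
E
python3 chk.py
```

```text
t 12.9 front x,y,tip z (mm, case): [-158.9    0.9  203.7] F [-0.8  0.5  0.4] yaw 125.84977310337815 w 7.158943105461378e-05 tilt [ 0.002 -0.001 -1.   ]
scene ((522.900146484375, -16.53388214111328), (117.37931060791016, 201.64630126953125), 35.53853988647461)
blue x range [-44.66642414  63.18777872] z [53.3242666  57.86377972 62.35324824]
-50 161 56.5
-30 205 57.1
-10 206 58.1
10 204 58.1
30 98 58.9
50 120 59.4
white x [40.5176631  44.20113239 50.36969868] z 68.43809319275276
jar [0.612 0.103 0.062]
tape [ 0.412 -0.079  0.051]
mug [0.47  0.157 0.056]
side ((520.4853515625, -17.524810791015625), (113.64785766601562, 202.87399291992188), 34.71647262573242)
blue x range [-45.75762713  55.42847468] z [54.01017198 57.61841554 61.48287012]
-50 131 56.3
-30 164 57.1
-10 166 57.7
10 165 58.3
30 32 59.5
50 58 59.8
white x [39.75289136 43.46747961 46.41518135] z 69.03423417179451
jar [0.586 0.109 0.055]
tape [ 0.393 -0.069  0.055]
mug [0.452 0.159 0.056]
```

View pics/c6.png

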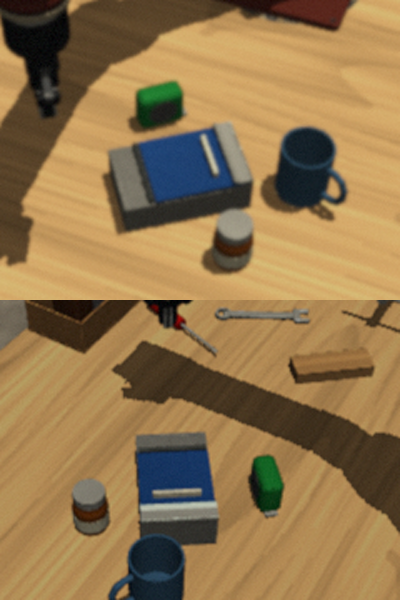

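```bash
python3 - <<'E'
from rel import *
for nm in["scene","side"]:
    p=optics.capture(nm);w=world(p);b=p["frame"].astype(int)
    d=w[...,:2]-C;X=d@ex*1000;Y=d@ey*1000;Z=w[...,2]*1000
    near=(X>-130)&(X<110)&(abs(Y)<45)
    top=near&(Z>46)&(Z<75)
    lip=top&(X>48)&(b[...,0]<b[...,2]*1.4)
    print(nm,"top x",np.percentile(X[top&(X<100)&(X>-105)],[.5,99.5]),"lip x",np.percentile(X[lip],[1,50,99]))
    wh=near&(b.min(-1)>110)&(Z>60)&(X<55)&(X>20);print("ridge x",np.percentile(X[wh],[2,50,98]),Z[wh].mean())
E
```

```text
scene top x [-88.87528988  90.04040565] lip x [49.43161812 76.10460771 90.83043159]
ridge x [39.9308095  43.49922023 50.07023872] 68.53369605730954
side top x [-90.39301987  91.22360877] lip x [62.98549954 81.2624865  91.72284852]
ridge x [39.44159174 42.83434258 46.33407887] 68.63798858492251
```

The case spans about -90 to 91 mm, so it moved 1 mm or less. The ridge spans 40–46 mm, which puts the slide at about 27–28 mm. The flap slopes at about 0.03 rad with nothing touching it, so I'll hand the job in.

```bash
python3 -c "
from bench import manip
print(manip.sign_off())"
```

```text
the job is handed in; nothing more can be done
None
```

The case is shut, and I handed the job in at about 13 s of the 38 s allowed. I pushed the flap over with the closed fingertips, pressed it flat at about 6 N, then pushed the ridge towards the lip until the push force rose to about 10 N at the stop.

Last checks, with the arm withdrawn:
- **Flap:** it stays shut by itself, tilted about 0.03 rad, which is what it should be when resting up against the lip.
- **Slide:** the ridge's hinge-side face is at about 40 mm in the case frame, so the slide is about 27–28 of 28 mm. That puts the free edge about 10–11 mm past the start of the lip's flat underside. I worked this out from the ridge, because the edge itself is hidden under the lip.
- **Case and bystanders:** the case moved 1 mm or less. The jar, tape and mug read the same as at the start, to within about 3 mm. I didn't re-measure the driver, paint can, offcut and wrench, but the arm went nowhere near them at bench height.

Two things read slightly off. The flap detector missed once early on, so I fitted the flap from depth instead. Depth heights at the end read about 1–3 mm high, close to the stated calibration error. No check failed; the hand-in gives no verdict.

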